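Shut the marked stopcock under its sliding cover

ROBOT

A 7-joint arm with a two-finger parallel gripper is mounted at the origin on a cart in front of the work surface, level with it; the furniture and walls round the work are solid. World frame = base frame: x ahead of the robot, y to its left, z up, the work surface at z = 0. Lengths are in mm, angles in rad, forces in N, time in s.
With the tool pointing down it reaches from about 400 to 850 mm from the base axis. Payload 10.4 kg.
Tool frame: the origin (TCP) lies at the very end of the fingers, on their centre line; the grasp point (between the pads) lies 19 mm behind it; z points along the fingers, y is the direction in which the jaws open and shut (so a half turn about z gives the same grasp; the last joint's range is limited). The gripper opens to 85 mm and grips with 20 to 120 N. Pads are 22 mm wide; open, the fingers measure 114 mm over their backs; the gripper's body (76 mm by 85 mm) begins 54 mm behind the grasp point. The pads swing forward as they close: fully open they stand 13 mm farther back than shut.
Start: joints at [-1.21, 0.332, -0.065, 1.46, 0.022, 1.35, -0.088], TCP at [234.018, 579.56, 199.438] pointing down, gripper open.
Joint ranges: [-2.6, 2.6], [-0.5, 2.12], [-1.47, 1.34], [0.16, 2.42], [-1.27, 4.41], [0.06, 2.06], [-2.6, 2.6]. Speed limits (rad/s): [2.22, 2.22, 2.79, 2.79, 3.14, 3.14, 3.14].

INTERFACE

Orientations are given as [roll, pitch, yaw] about the fixed x, y, z axes, in that order (R = Rz(yaw) Ry(pitch) Rx(roll)).
In Python, from bench import r gives the robot as it stands. The module is installed in compiled form; this text tells all that it offers.
- The arm moves only by the shell command python3 -m inch 'ROWS' [FORCE]. ROWS is JSON, a list that holds one entry, the list of rows, each a list of 5 numbers: the opening, from 0 (shut) to 1 (fully open), then the shift along the tool's x, y, z in units of 40 mm (1.0 is 40 mm), then the turn about the tool's z in rad. In form: [[[grip, dx, dy, dz, turn], ...]]. A call has 1 to 12 rows; each row is the pose to reach, as a shift and turn from the pose measured when the call began, along the tool's axes at that moment; what a row does not reach only later rows make up. A row lasts 1/12 s, in which the tool goes at most 41.7 mm and 7.16 degrees, less where a joint would pass 70% of its speed; a pose out of reach is approached as far as the arm can. A call with a gripper value outside its range is refused whole. The fingers move at their own pace and stop on an object; FORCE is the grip in N (left out, the last holds). Time passes only in rows, so rows that repeat a pose let the fingers close. It gives the time, the measured TCP pose, the force and the opening at its end, in the units of the state.
- r.state(): the state, without advancing time (a new reading comes with each control period).
- r.grab_frame(name): name is "scene" or "top" or "wrist"; returns a dict with "image" (400x640x3 uint8, blue, green, red), "mtx" (3x3 intrinsics, pixels), "extrinsics" (4x4, takes a point from world to camera coordinates); the wrist camera has in their place "T_tool_cam" (4x4, takes a point from camera to tool coordinates, whose origin is the TCP and whose axes are the flange's). Camera axes: x right, y up, looking along -z (the intrinsics and any distortion apply to the point x, -y, -z); pixel columns grow to the right and rows downward; lengths in mm; the calibration is good to about 2 mm. A picture is of the moment at which its call begins: read the wrist's pose just before it. There is no depth.
- r.hand_in(): hands the job in, once; it reports no verdict.
The state is a dict: "t": time; "joints": joint angles; "dq": joint speeds; "effort": joint torques, N m; "tool_pos": TCP position; "tcp_rot": TCP orientation; "ft_force": force on the tool from outside, world axes, zero at the start; "wrist_torque": the same for the moment, N m; "opening": finger opening in mm.
Only numpy, scipy, OpenCV 4.12 (cv2) and the standard library are available. Lean on these libraries where they do the work, as an engineer would, in place of code of your own. Each camera call takes 0.05 s, during which the arm holds its last target.

TASK

Slide the white cover of the stopcock box to the end of the box away from the arrow plate, so that the marked valve is uncovered, then push that valve's black handle a quarter turn until it is fully shut, lying along the box. Only push with the fingers: do not lift the cover out of its guides, leave the other valve's handle as it is and do not shift the bottles, tube rack or carton around the box.

Things in the scene. Friction and masses are not known exactly. Their poses are not given: they have to be found in the camera images.
- stopcock_box: Grey open box fixed to the worktop, 156 mm (its x) by 372 mm (its y), 70 mm high. Origin: centre of its underside; x points away from the robot (within about 17 degrees), y along its length, z up. The cover slides along y on ledges 60 mm high, between outer lips 10 mm higher. Ears 8 mm high stick out 19 mm at the foot of each end.
- cover: White loose cover, 141 mm (box x) by 176 mm (box y) by 8 mm, 0.25 to 0.5 kg, lying on the ledges; slides by a push of a few newtons, 90 mm either way from the middle of the box. It starts near the middle, hiding both handles; at either end it uncovers one valve fully and covers the other. Origin: centre of its underside, 60 mm above the worktop; axes as the box's.
- marked_valve: The marked stopcock, steel, on a pipe along box x. A white arrow plate (52 by 36 mm, 6 mm thick) lying on the worktop in front of the box, on the robot's side, points at it. Origin: on the handle's vertical axis, 5 mm above the worktop; axes parallel to the box's. Pipe top 24 mm, valve body top 27 mm above the worktop.
- marked_handle (a joint): Angle of the marked valve's black lever about the vertical axis through the valve's origin. 0 = open, pointing to box -x (to the robot). It grows clockwise seen from above, the tip swinging to box +y; 1.571 = at the stop, fully shut, pointing to box +y. Starts at 0 to 0.3; stays where it is left; takes about 2 N at mid-length.
- marked_handle_tip (a point): On the centre line of the marked valve's lever, 55 mm out from its axis, 47 mm above the worktop. The lever is a bar 12 mm wide, 58 mm long from the axis, from 37 to 57 mm above the worktop, with a hub of 22 mm diameter.
- plain_valve: The other stopcock in the box, the same as the marked one but without arrow plate; it is to be left alone. Origin and axes as for the marked valve.
- plain_handle_tip (a point): On the centre line of the other valve's lever, 55 mm out from its axis; the lever stands open or a little turned and must stay as it is.
- amber_bottle: Loose amber bottle with white cap, 58 mm diameter, 112 mm high, standing behind the box. Origin: centre of its underside.
- dropper_bottle: Loose small white bottle with blue cap, 34 mm diameter, 78 mm high, standing beside the right (-y) end of the box. Origin: centre of its underside.
- tube_rack: Loose yellow tube rack, 84 by 124 mm, 27 mm high, lying beside the left (+y) end of the box. Origin: centre of its underside.
- carton: Loose small white carton, 55 by 120 mm, 50 mm high, lying behind the right half of the box. Origin: centre of its underside.
- box_floor (a point): Centre of the box's inside floor, 5 mm above the worktop; axes as the box's. Inside it measures 120 mm (x) by 356 mm (y). The two valves stand at x = +25 mm, y = +66 and -66 mm; which of them is the marked one varies.
- push_bar (a point): Centre of the ribbed push bar that stands across the middle of the cover: 90 mm in box x, 24 mm in box y, 18 mm high (from 68 to 86 mm above the worktop).
Mind the look-alikes: they are no part of the job. Several things have the shape of the cover; the one meant has the colours described above.

How it is judged:
By the outcome, as a careful person would: the job done as asked, in the order asked, and still so for the second after the job is handed in, with the robot touching nothing.
It also fails if it takes over 42 s, if anything falls off the work surface, if the arm or the gripper's body presses on something with over 40 N, if the wrist force passes 120 N, or if a joint passes its speed limit or range.

## Working session

There is one attempt and no reset: what is moved stays moved. The work goes in short steps, Python scripts to look and compute and a shell command to move; the robot and the scene stay as the last step left them, time stands still between calls to the robot, and variables do not carry over. Pictures are saved under pics/ and viewed, and the job is handed in when it is done.

```bash
mkdir -p pics
python3 - <<'E'
from bench import r
import cv2
s=r.state();print(s)
for n in("scene","top"):
    f=r.grab_frame(n);cv2.imwrite(f"pics/{n}0.png",f["image"]);print(n,f["mtx"],f["extrinsics"],[k for k in f])
E
```

```text
{'t': 0.0, 'joints': array([-1.20960907,  0.33286392, -0.06472903,  1.46091471,  0.02157974,
        1.349897  , -0.08848742]), 'dq': array([-4.44976170e-04,  2.32083188e-03,  6.51057456e-04,  3.20325922e-04,
        1.17532854e-03,  7.06885720e-05, -1.02481647e-04]), 'effort': array([-8.91305499e-04, -6.25447154e+01,  4.84644959e-02, -3.91619432e+01,
        1.61033770e-02,  9.71461268e-03, -4.83292740e-05]), 'tool_pos': array([233.85190384, 579.16159356, 198.63369401]), 'tcp_rot': array([-3.14020465e+00,  3.44259172e-05,  2.75786141e+00]), 'ft_force': array([0.03617461, 0.30633364, 0.144338  ]), 'wrist_torque': array([-0.01845801, -0.02837499,  0.03922905]), 'opening': 85.30901699080803}
scene [[427.31694232   0.         327.78360844]
 [  0.         427.31694232 205.13121794]
 [  0.           0.           1.        ]] [[-9.05085934e-01 -4.24842748e-01 -1.81132873e-02  6.23295851e+02]
 [ 2.77652409e-01 -6.22700779e-01  7.31541441e-01 -1.30287825e+02]
 [-3.22069234e-01  6.57078670e-01  6.81556329e-01 -1.33639420e+03]
 [ 0.00000000e+00  0.00000000e+00  0.00000000e+00  1.00000000e+00]] ['image', 'mtx', 'extrinsics']
top [[455.04325482   0.         315.39538422]
 [  0.         455.04325482 200.31525131]
 [  0.           0.           1.        ]] [[ 2.54120940e-02 -9.99632935e-01  9.39261683e-03  1.07993359e+02]
 [ 9.93299035e-01  2.63084954e-02  1.12538392e-01 -6.33729239e+02]
 [-1.12744188e-01  6.46984104e-03  9.93602984e-01 -1.34686883e+03]
 [ 0.00000000e+00  0.00000000e+00  0.00000000e+00  1.00000000e+00]] ['image', 'mtx', 'extrinsics']
```

View pics/top0.png

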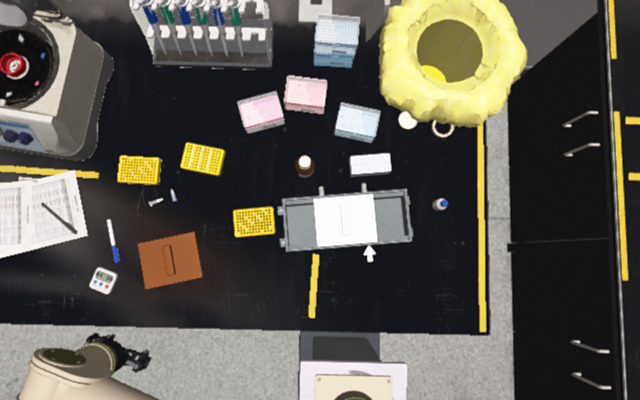

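View pics/scene0.png

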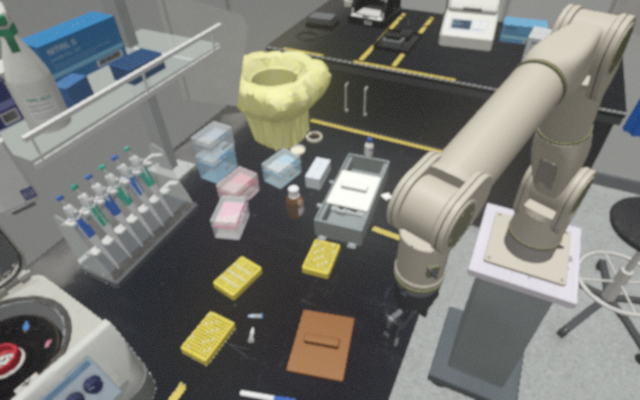

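Top view: the box is at about (347,220) px, the white cover at (344,220), and the arrow plate at (369,253), under the right (-y) half. So the marked valve is the -y one and the cover goes to +y (image left). The brown plate on the left is a decoy.

```bash
cat > h.py <<'E'
import numpy as np, cv2
def ray(f,uv,z,E=None):
    E=f["extrinsics"] if E is None else E;K=f["mtx"]
    d=np.linalg.inv(K)@np.array([uv[0],uv[1],1.]); d=np.array([d[0],-d[1],-d[2]])
    R=E[:3,:3];c=-R.T@E[:3,3];w=R.T@d
    return c+w*(z-c[2])/w[2]
def proj(f,p,E=None):
    E=f["extrinsics"] if E is None else E
    c=E[:3,:3]@np.asarray(p,float)+E[:3,3];q=f["mtx"]@np.array([c[0],-c[1],-c[2]]);return q[:2]/q[2]
E
python3 - <<'E'
from bench import r
from h import *
f=r.grab_frame("top");im=f["image"]
c=im[170:270,225:465];cv2.imwrite("pics/topz.png",cv2.resize(c,(792,330),interpolation=cv2.INTER_CUBIC))
g=im.min(2)
m=(g>200).astype(np.uint8)
n,l,st,ce=cv2.connectedComponentsWithStats(m)
for i in range(1,n):
    x,y,w,h,a=st[i]
    if a>25 and 225<x<465 and 150<y<275:
        cnt=np.argwhere(l==i)[:,::-1].astype(np.float32)
        rc=cv2.minAreaRect(cnt); b=cv2.boxPoints(rc)
        z=68 if a>1500 else (6 if y>240 else 50)
        print(st[i],ce[i],rc,'world',ray(f,ce[i],z).round(1)); 
        if a>1500: print(np.array([ray(f,p,z)[:2] for p in b]).round(1))
# grey box mask
hs=cv2.cvtColor(im,cv2.COLOR_BGR2HSV)
m=((hs[...,1]<60)&(hs[...,2]>60)).astype(np.uint8); m[:170]=0;m[270:]=0;m[:,:270]=0;m[:,430:]=0
n,l,st,ce=cv2.connectedComponentsWithStats(m)
i=1+st[1:,4].argmax();cnt=np.argwhere(l==i)[:,::-1].astype(np.float32)
rc=cv2.minAreaRect(cnt);b=cv2.boxPoints(rc);print(st[i],rc);print(np.array([ray(f,p,70)[:2] for p in b]).round(1))
E
```

```text
[351 154  40  20 690] [370.33623188 163.41304348] ((370.33819580078125, 163.39706420898438), (17.56349754333496, 39.1152229309082), 85.60128784179688) world [746.2 -39.4  50. ]
[299 156  11  11  99] [304.33333333 161.1010101 ] ((304.0, 161.0), (10.0, 10.0), 90.0) world [747.8 161.1  50. ]
[ 313  194   64   53 2919] [344.7348407  219.75471052] ((344.8543701171875, 219.7159881591797), (48.3493766784668, 60.57401657104492), 85.33314514160156) world [571.6  36.5  68. ]
[[633.4 132.8]
 [653.  -46.3]
 [510.5 -59.5]
 [491.5 117.5]]
[364 246  11  16  93] [369.12903226 253.05376344] ((369.30767822265625, 253.46151733398438), (13.867505073547363, 9.429903030395508), 56.30992889404297) world [475.8 -44.6   6. ]
[ 277  182  137   81 7187] ((344.81561279296875, 223.97132873535156), (80.30520629882812, 134.3550567626953), 84.80557250976562)
[[ 654.1  247.3]
 [ 701.4 -150.1]
 [ 465.1 -171.9]
 [ 420.2  217.8]]
```

View pics/topz.png

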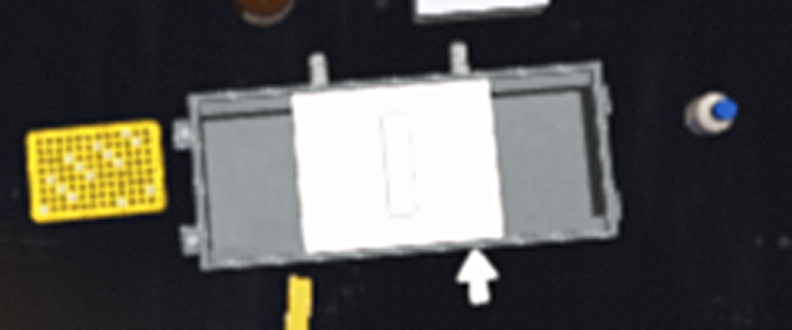

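Run:
```python
from bench import r
from h import *
f=r.grab_frame("top")
P=[]
for u in [(190,95),(600,63),(618,235),(203,268)]:
    p=ray(f,(225+u[0]/3.3,170+u[1]/3.3),70)[:2];P.append(p)
P=np.array(P);print(P.round(1),P.mean(0))
print([np.linalg.norm(P[i]-P[i-1]).round(1) for i in range(4)])
d=P[0]-P[1]+P[3]-P[2];yaw=np.arctan2(-d[0],d[1]);print('yaw',yaw)
c=P.mean(0)
R=np.array([[np.cos(yaw),-np.sin(yaw)],[np.sin(yaw),np.cos(yaw)]])
print('cover in box',R.T@(np.array([571.6,36.5])-c))
print('arrow in box',R.T@(np.array([475.8,-44.6])-c))
print('marked',c+R@[25,-66],'plain',c+R@[25,66])
print('bar',[ (R.T@(ray(f,(225+u/3.3,170+v/3.3),86)[:2]-c)).round(1) for u,v in[(385,112),(408,110),(416,213),(390,216)]])
print(ray(f,(441,204),78),ray(f,(254,222),27))
```

```text
[[ 628.7  221.8]
 [ 667.6 -146.4]
 [ 513.5 -162.8]
 [ 474.9  205.2]] [571.17971456  29.4496816 ]
[np.float64(154.7), np.float64(370.3), np.float64(155.0), np.float64(370.0)]
yaw 0.10469960732175732
cover in box [1.15480163 6.9677875 ]
arrow in box [-102.59623102  -63.67620181]
marked [602.9403707  -33.57619183] plain [589.14525849  97.70097632]
bar [array([46.8, 13.4]), array([47. , -7.1]), array([-44.3,  -6.2]), array([-45.1,  16.9])]
[ 624.74089011 -245.75027241   78.        ] [560.49647562 308.96290808  27.        ]
```

```bash
cat >> h.py <<'E'
C=np.array([571.2,29.4]);YAW=0.105
RB=np.array([[np.cos(YAW),-np.sin(YAW)],[np.sin(YAW),np.cos(YAW)]])
from scipy.spatial.transform import Rotation as Ro
def st(r):
    s=r.state();p=np.array(s["tool_pos"])
    print('t',round(s['t'],2),'tcp',p.round(1),'box',(RB.T@(p[:2]-C)).round(1),'rot',np.round(s["tcp_rot"],3),'F',np.round(s["ft_force"],1),'op',round(s["opening"],1),'q',np.round(s['joints'],2));return s
def go(r,bx,by,z):
    s=st(r);R=Ro.from_euler('xyz',s["tcp_rot"]).as_matrix()
    w=np.r_[C+RB@[bx,by],z];d=R.T@(w-s["tool_pos"])/40
    # turn so that tool y lies along box y (mod pi)
    a=R.T@np.r_[RB@[0,1],0];t=np.arctan2(-a[0],a[1]);t=(t+np.pi/2)%np.pi-np.pi/2
    print('shift',(bx,by,z),d.round(3),'turn',round(t,3));return d
E
python3 -c "
from bench import r
from h import *
go(r,0,-45,200);go(r,0,-45,120)"
```

```text
t 0.2 tcp [233.9 579.3 198.9] box [-277.8  582.2] rot [-3.141  0.     2.758] F [ 0.   0.2 -0.9] op 85.2 q [-1.21  0.33 -0.06  1.46  0.02  1.35 -0.09]
shift (0, -45, 200) [-13.494 -10.584  -0.018] turn -0.489
t 0.2 tcp [233.9 579.3 198.9] box [-277.8  582.2] rot [-3.141  0.     2.758] F [ 0.   0.2 -0.9] op 85.2 q [-1.21  0.33 -0.06  1.46  0.02  1.35 -0.09]
shift (0, -45, 120) [-13.494 -10.582   1.982] turn -0.489
```

```bash
python3 -m inch '[[[0,-1.1,-0.9,0,-0.05],[0,-2.2,-1.7,0,-0.1],[0,-3.4,-2.6,0,-0.15],[0,-4.5,-3.5,0,-0.2],[0,-5.6,-4.4,0,-0.25],[0,-6.7,-5.3,0,-0.3],[0,-7.8,-6.2,0,-0.35],[0,-9,-7.1,0,-0.4],[0,-10.1,-8,0,-0.489],[0,-11.2,-8.8,0,-0.489],[0,-12.4,-9.7,0,-0.489],[0,-13.49,-10.58,0,-0.489]]]' 40; python3 -c "
from bench import r
from h import *
go(r,0,-45,200);go(r,0,-45,110)"
```

```text
t: 1.2
tool_pos: [483.2, 143.8, 199.4]
tcp_rot: [-3.141, 0.0, -3.036]
ft_force: [1.1, 1.9, 0.2]
opening: -0.1
t 1.2 tcp [483.2 143.8 199.4] box [-75.6 123. ] rot [-3.141  0.    -3.036] F [1.1 1.9 0.2] op -0.1 q [-0.64  0.06  0.27  1.79 -0.02  1.3   1.31]
shift (0, -45, 200) [-1.888 -4.201 -0.012] turn 0.0
t 1.2 tcp [483.2 143.8 199.4] box [-75.6 123. ] rot [-3.141  0.    -3.036] F [1.1 1.9 0.2] op -0.1 q [-0.64  0.06  0.27  1.79 -0.02  1.3   1.31]
shift (0, -45, 110) [-1.887 -4.2    2.238] turn 0.0
```

```bash
python3 -m inch '[[[0,-1.89,-4.2,0,0],[0,-1.89,-4.2,0,0],[0,-1.89,-4.2,0,0],[0,-1.89,-4.2,0,0],[0,-1.89,-4.2,0,0],[0,-1.89,-4.2,0,0],[0,-1.89,-4.2,0,0],[0,-1.89,-4.2,2.2,0],[0,-1.89,-4.2,2.2,0],[0,-1.89,-4.2,2.2,0],[0,-1.89,-4.2,2.2,0]]]'; python3 -c "
from bench import r
from h import *
go(r,0,-45,76)
E=None
f=r.grab_frame('wrist');print(f['mtx'],f['T_tool_cam']);cv2.imwrite('pics/w1.png',f['image'])
f=r.grab_frame('scene');cv2.imwrite('pics/s1.png',cv2.resize(f['image'][120:280,280:480],(800,640))[:600])"
```

```text
t: 2.12
tool_pos: [574.0, -14.0, 109.8]
tcp_rot: [-3.142, -0.005, -3.034]
ft_force: [0.8, -0.5, 1.5]
opening: 0.1
t 2.12 tcp [574.  -14.  109.8] box [ -1.8 -43.5] rot [-3.142 -0.005 -3.034] F [ 0.8 -0.5  1.5] op 0.1 q [-0.41  0.3   0.42  1.73 -0.13  1.14  1.73]
shift (0, -45, 76) [-0.049 -0.038  0.844] turn 0.002
[[325.83188028   0.         316.48162783]
 [  0.         325.83188028 197.3178204 ]
 [  0.           0.           1.        ]] [[-4.63494080e-04  9.64813985e-01  2.62932994e-01  6.77294989e+01]
 [ 9.99999635e-01  6.35907405e-04 -5.70633775e-04 -4.49528680e-01]
 [-7.17756484e-04  2.62932633e-01 -9.64813928e-01 -1.75067459e+02]
 [ 0.00000000e+00  0.00000000e+00  0.00000000e+00  1.00000000e+00]]
```

View pics/w1.png

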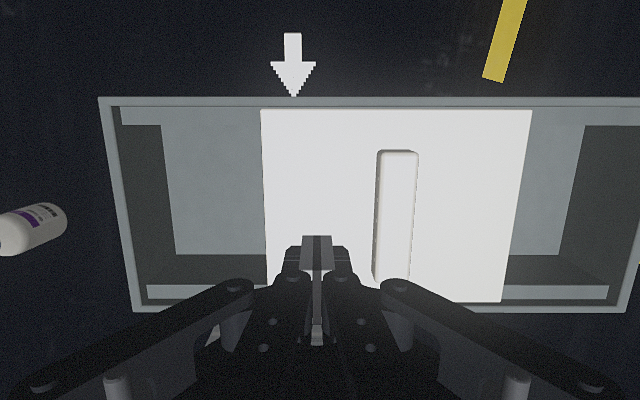

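View pics/s1.png

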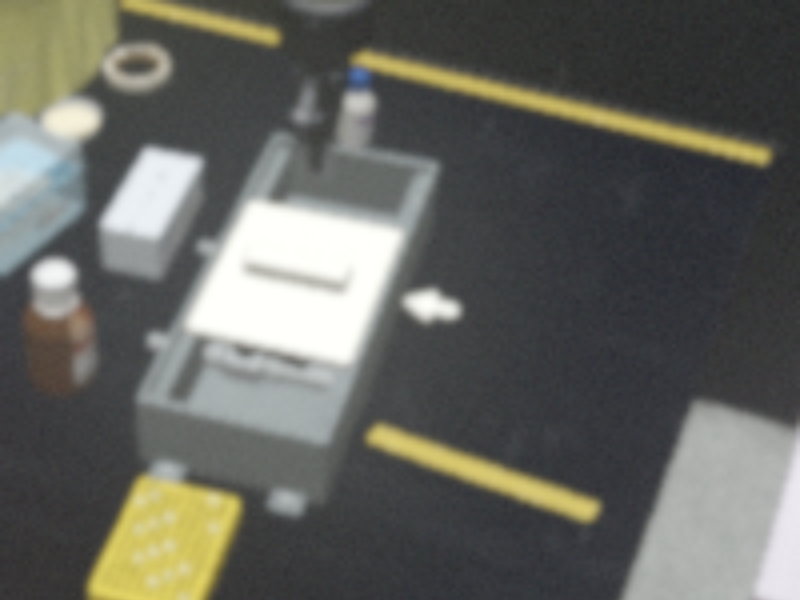

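Wrist view: the arrow at (293,65) is beside the left (-y) half. The shut fingers at (317,250) are on the -y side of the bar (375–418, 150–285), over the cover. I'll lower and push toward +y.

```bash
python3 -m inch '[[[0,-0.05,0,0.4,0],[0,-0.05,0,0.83,0],[0,-0.05,0,0.83,0],[0,-0.05,0.4,0.83,0],[0,-0.05,0.65,0.83,0],[0,-0.05,0.85,0.83,0],[0,-0.05,1.05,0.83,0],[0,-0.05,1.25,0.83,0],[0,-0.05,1.45,0.83,0],[0,-0.05,1.6,0.83,0],[0,-0.05,1.6,0.83,0]]]'; python3 -c "
from bench import r
from h import *
go(r,0,63,76)
f=r.grab_frame('wrist');cv2.imwrite('pics/w2.png',f['image'])"
```

```text
t: 3.13
tool_pos: [572.0, 51.0, 80.4]
tcp_rot: [3.141, 0.002, -3.033]
ft_force: [0.7, -0.0, -0.3]
opening: -0.0
t 3.13 tcp [572.   51.   80.4] box [ 3.1 21.4] rot [ 3.141e+00  2.000e-03 -3.033e+00] F [ 0.7 -0.  -0.3] op -0.0 q [-0.49  0.33  0.38  1.76 -0.14  1.08  1.62]
shift (0, 63, 76) [0.074 1.04  0.11 ] turn 0.003
```

View pics/w2.png

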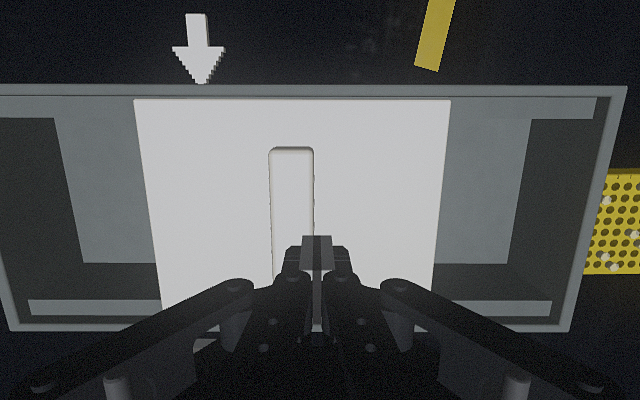

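```bash
cat >> h.py <<'E'
def wE(f,s):
    T=np.eye(4);T[:3,:3]=Ro.from_euler('xyz',s["tcp_rot"]).as_matrix();T[:3,3]=s["tool_pos"]
    return np.linalg.inv(T@f["T_tool_cam"])
def wbox(r,f,s,pts):
    E=wE(f,s)
    for u,v,z in pts:
        p=ray(f,(u,v),z,E);print((u,v,z),(RB.T@(p[:2]-C)).round(1))
E
python3 - <<'E'
from bench import r
from h import *
s=st(r);f=r.grab_frame('wrist')
wbox(r,f,s,[(135,100,68),(450,101,68),(270,149,86),(313,149,86),(270,280,86),(0,86,70),(626,86,70),(200,83,6)])
E=wE(f,s);print(proj(f,s["tool_pos"],E))
f=r.grab_frame('top');cv2.imwrite('pics/t2.png',cv2.resize(f['image'][150:280,225:465],(792,429),interpolation=cv2.INTER_CUBIC))
E
```

```text
t 3.18 tcp [572.1  50.   80.3] box [ 3.  20.4] rot [-3.141e+00  2.000e-03 -3.034e+00] F [ 0.1 -0.2  0.2] op -0.0 q [-0.49  0.33  0.38  1.76 -0.14  1.08  1.62]
(135, 100, 68) [-69.  -80.1]
(450, 101, 68) [-68.8  93.5]
(270, 149, 86) [-44.4  -4.1]
(313, 149, 86) [-44.5  18.1]
(270, 280, 86) [31.2 -6.8]
(0, 86, 70) [ -76.  -150.7]
(626, 86, 70) [-76.7 186.8]
(200, 83, 6) [-82.2 -64.4]
[317.10222057 231.01210542]
```

View pics/t2.png

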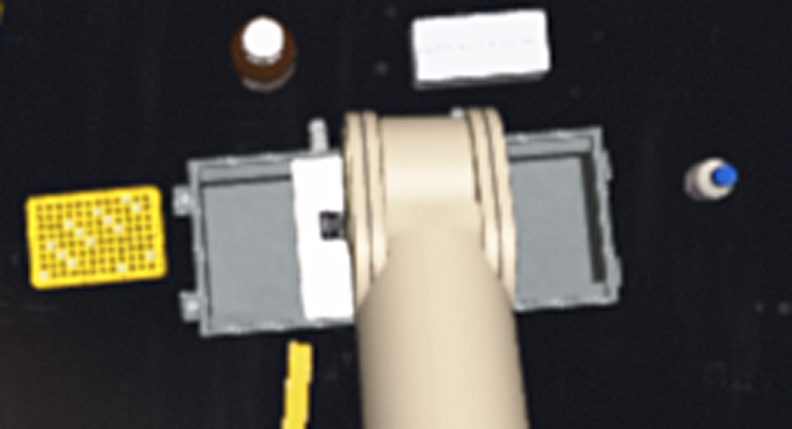

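The cover hasn't moved: raycast gives its edges at -80 and +94. The fingers passed over the bar because the descent lagged. I'll lift, go back, descend fully and check the height before pushing.

```bash
python3 -m inch '[[[0,0,0,-0.8,0],[0,0,0,-0.8,0],[0,0,0,-0.8,0],[0,0,-1,-0.8,0],[0,0.05,-1.7,-0.8,0],[0,0.05,-1.7,-0.8,0],[0,0.05,-1.7,-0.8,0],[0,0.05,-1.7,-0.8,0]]]'; python3 -c "
from bench import r
from h import *
go(r,0,-45,76)"
```

```text
t: 3.95
tool_pos: [577.0, -18.9, 111.7]
tcp_rot: [-3.141, 0.001, -3.036]
ft_force: [-0.1, 0.5, -0.6]
opening: 0.4
t 3.95 tcp [577.  -18.9 111.7] box [  0.7 -48.7] rot [-3.141e+00  1.000e-03 -3.036e+00] F [-0.1  0.5 -0.6] op 0.4 q [-0.4   0.3   0.42  1.72 -0.13  1.14  1.74]
shift (0, -45, 76) [0.017 0.092 0.894] turn 0.0
```

```bash
python3 -m inch '[[[0,0,0,0.3,0],[0,0,0,0.6,0],[0,0,0,0.9,0],[0,0,0,0.9,0],[0,0,0,0.9,0],[0,0,0,0.9,0]]]'; python3 -c "
from bench import r
from h import *
s=go(r,0,63,76)
f=r.grab_frame('wrist');cv2.imwrite('pics/w3.png',f['image'])"
```

```text
t: 4.45
tool_pos: [577.1, -18.8, 75.7]
tcp_rot: [-3.141, 0.001, -3.036]
ft_force: [-0.3, 0.9, 0.6]
opening: 0.1
t 4.45 tcp [577.1 -18.8  75.7] box [  0.8 -48.6] rot [-3.141e+00  1.000e-03 -3.036e+00] F [-0.3  0.9  0.6] op 0.1 q [-0.39  0.34  0.42  1.76 -0.15  1.07  1.75]
shift (0, 63, 76) [ 0.017  2.789 -0.009] turn 0.001
```

View pics/w3.png

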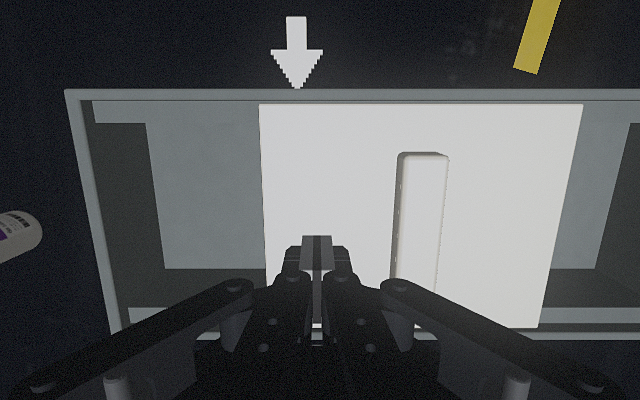

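The tip is now really at z=75.7, and the bar (395–450, 152–300) is to the right of the fingers. Pushing now.

```bash
python3 -m inch '[[[0,0,0.4,0,0],[0,0,0.7,0,0],[0,0,0.9,0,0],[0,0,1.1,0,0],[0,0,1.3,0,0],[0,0,1.5,0,0],[0,0,1.5,0,0]]]'; python3 -c "
from bench import r
from h import *
s=go(r,0,63,76);s=r.state()
f=r.grab_frame('wrist');cv2.imwrite('pics/w4.png',f['image'])"
```

```text
t: 5.08
tool_pos: [570.8, 43.0, 76.0]
tcp_rot: [3.141, 0.001, -3.034]
ft_force: [-0.9, 1.2, 0.2]
opening: -0.1
t 5.08 tcp [570.8  43.   76. ] box [ 1.1 13.6] rot [ 3.141e+00  1.000e-03 -3.034e+00] F [-0.9  1.2  0.2] op -0.1 q [-0.48  0.33  0.39  1.77 -0.14  1.07  1.63]
shift (0, 63, 76) [2.300e-02 1.236e+00 1.000e-03] turn 0.003
```

View pics/w4.png

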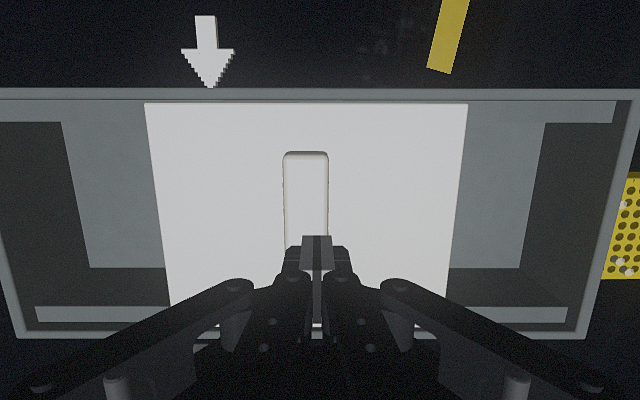

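Run:
```python
from bench import r
from h import *
f=r.grab_frame('wrist');E=np.linalg.inv(f["T_tool_cam"])
for hx in(0,7,11):
  for d in(0,5,10,15,20,25): print(hx,d,proj(f,[hx,0,-d],E).round(1), (proj(f,[hx,10,-d],E)-proj(f,[hx,0,-d],E))[0].round(1))
im=f['image'][210:330,230:400];cv2.imwrite('pics/w4z.png',cv2.resize(im,(790,558),interpolation=cv2.INTER_NEAREST))
f=r.grab_frame('scene');cv2.imwrite('pics/s4.png',cv2.resize(f['image'][140:240,300:430],(780,600),interpolation=cv2.INTER_CUBIC))
print(proj(f,r.state()["tool_pos"]))
```

```text
0 0 [317.1 231. ] 17.4
0 5 [317.1 234.3] 17.9
0 10 [317.2 237.7] 18.4
0 15 [317.2 241.3] 18.9
0 20 [317.2 245.1] 19.5
0 25 [317.2 249.2] 20.0
7 0 [317.1 219.4] 17.6
7 5 [317.1 222.4] 18.1
7 10 [317.2 225.6] 18.6
7 15 [317.2 228.9] 19.1
7 20 [317.2 232.4] 19.7
7 25 [317.2 236.1] 20.3
11 0 [317.1 212.7] 17.7
11 5 [317.1 215.5] 18.2
11 10 [317.2 218.5] 18.7
11 15 [317.2 221.6] 19.2
11 20 [317.2 225. ] 19.8
11 25 [317.2 228.5] 20.4
[353.8570999  187.71231717]
```

View pics/w4z.png

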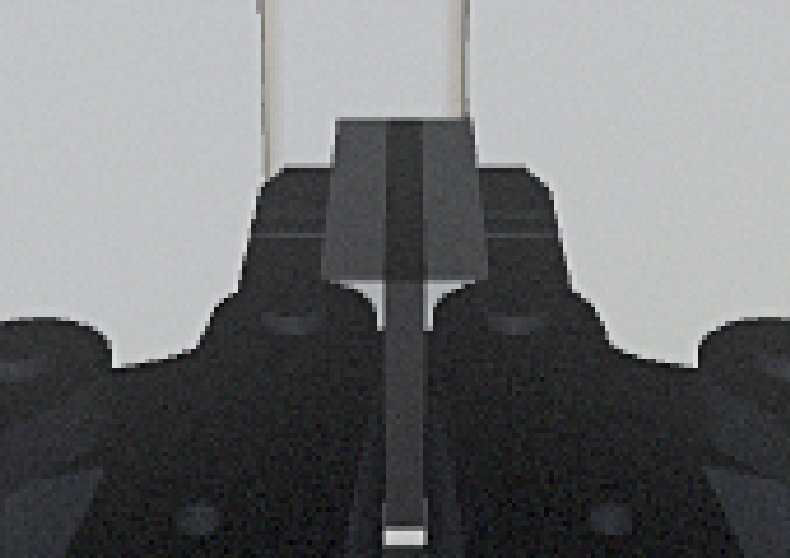

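View pics/s4.png

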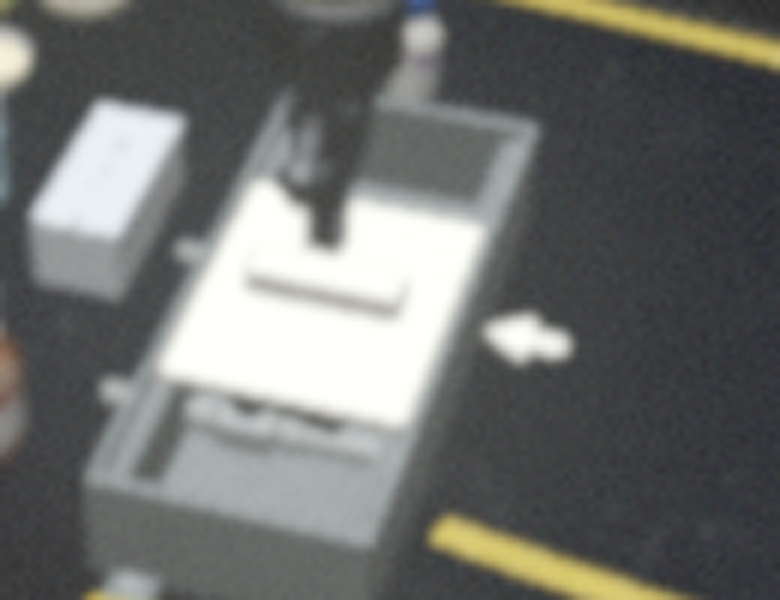

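Run:
```python
from bench import r
from h import *
s=st(r);w=r.grab_frame('wrist');f=r.grab_frame('scene');E=wE(w,s)
def rd(fr,uv,E):
    a=ray(fr,uv,0,E);b=ray(fr,uv,100,E);return a,(b-a)/np.linalg.norm(b-a)
for su in[(354.2,180.8),(354.2,179.5),(353.5,180.8)]:
  for wu in [(317.2,236.)]:
    a,u=rd(w,wu,E);b,v=rd(f,su,f["extrinsics"])
    A=np.stack([u,-v],1);t=np.linalg.lstsq(A,b-a,rcond=None)[0]
    p=a+u*t[0];q=b+v*t[1];m=(p+q)/2;print('tip',m.round(1),'gap',np.linalg.norm(p-q).round(1),'rel tcp',(m-s["tool_pos"]).round(1))
# wrist cross-check of z: cover corners width
wbox(r,w,s,[(145,104,68),(467,104,68),(283,152,86),(328,152,86)])
```

```text
t 5.23 tcp [571.   40.3  76.1] box [ 0.9 10.9] rot [-3.141e+00  1.000e-03 -3.036e+00] F [ 0.1 -0.2  0. ] op -0.4 q [-0.48  0.33  0.39  1.77 -0.14  1.07  1.64]
tip [567.   39.6 104.4] gap 8.2 rel tcp [-4.  -0.7 28.4]
tip [566.2  39.4 109.5] gap 10.4 rel tcp [-4.8 -0.9 33.4]
tip [568.5  39.7 103.3] gap 10.2 rel tcp [-2.5 -0.6 27.3]
(145, 104, 68) [-69.1 -82.1]
(467, 104, 68) [-69.1  91.8]
(283, 152, 86) [-45.6  -6.4]
(328, 152, 86) [-45.6  16.4]
```

Both views put the shut fingertips about 25–28 mm higher than the reported TCP. That explains passing over the bar without contact: in the wrist view the pads at (301–333, 236) sit above the bar, and in the scene view the tip at (354,181) is above the predicted (354,188). I'll go back to the -y side and find the true tip height by lowering in small steps.

```bash
python3 -m inch '[[[0,0,-0.5,0,0],[0,0,-1.4,0,0],[0,0,-1.4,0,0],[0,0,-1.4,0,0],[0,0,-1.4,0.3,0],[0,0,-1.4,0.3,0],[0,0,-1.4,0.3,0]]]'
python3 - <<'E'
from bench import r
from h import *
s=st(r);f=r.grab_frame('scene');cv2.imwrite('pics/s5.png',cv2.resize(f['image'][140:240,300:430],(780,600),interpolation=cv2.INTER_CUBIC))
print((proj(f,s["tool_pos"])-[300,140])*6,(proj(f,s["tool_pos"]+[0,0,25])-[300,140])*6)
f=r.grab_frame('wrist');cv2.imwrite('pics/w5.png',f['image'])
E
```

```text
t: 5.92
tool_pos: [576.1, -14.7, 62.9]
tcp_rot: [-3.141, -0.001, -3.036]
ft_force: [0.2, -0.0, 1.1]
opening: 0.0
t 5.92 tcp [576.1 -14.7  62.9] box [  0.2 -44.3] rot [-3.141e+00 -1.000e-03 -3.036e+00] F [ 0.2 -0.   1.1] op 0.0 q [-0.4   0.36  0.41  1.77 -0.16  1.05  1.75]
[350.99493346 244.72354176] [352.33977867 211.17016115]
```

View pics/s5.png

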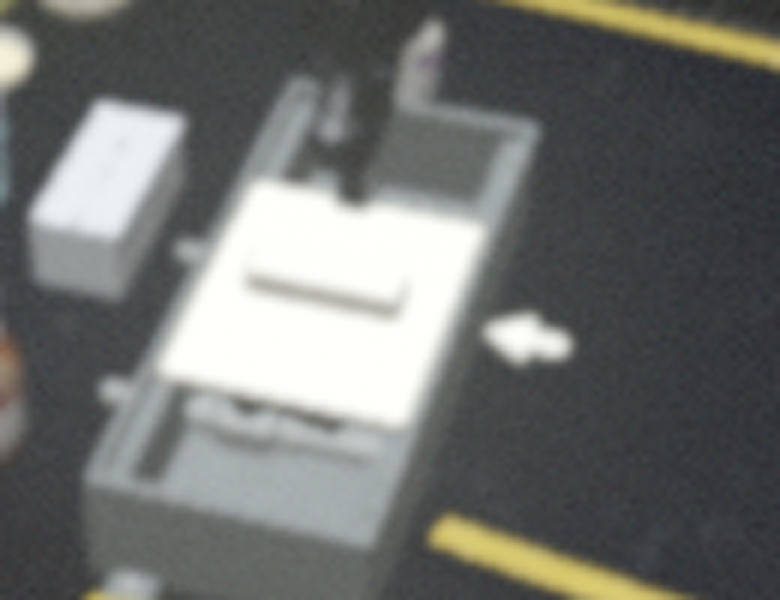

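View pics/w5.png

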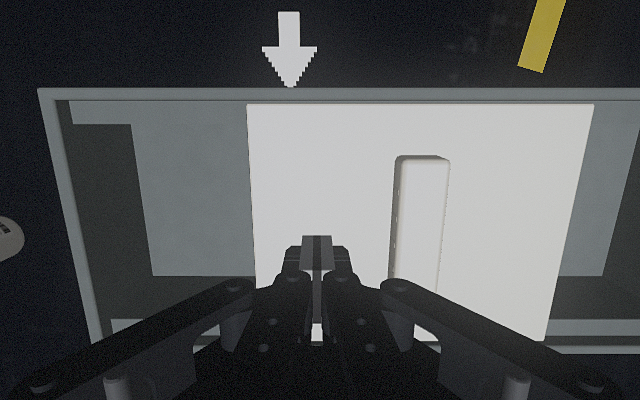

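Tool z reads 62.9, below the cover's top, with no force, so the real tip is higher. Scene tip at (350,205) in the zoom, about +28 mm. Going down further in small steps.

```bash
python3 -m inch '[[[0,0,0,0.15,0],[0,0,0,0.25,0],[0,0,0,0.25,0]]]';  python3 -m inch '[[[0,0,0,0.08,0],[0,0,0,0.08,0]]]'; python3 -m inch '[[[0,0,0,0.08,0],[0,0,0,0.08,0]]]'
```

```text
t: 6.27
tool_pos: [576.1, -14.6, 52.7]
tcp_rot: [-3.141, -0.001, -3.035]
ft_force: [-0.5, -0.2, 0.0]
opening: 0.2
t: 6.43
tool_pos: [575.6, -14.6, 48.8]
tcp_rot: [-3.141, -0.002, -3.035]
ft_force: [-0.9, -0.2, -0.8]
opening: 0.3
t: 6.6
tool_pos: [575.3, -14.5, 44.9]
tcp_rot: [-3.141, -0.002, -3.035]
ft_force: [0.9, -0.8, -0.8]
opening: -0.1
```

```bash
python3 -m inch '[[[0,0,0,0.05,0],[0,0,0,0.05,0]]]';  python3 - <<'E'
from bench import r
from h import *
s=st(r);f=r.grab_frame('scene');cv2.imwrite('pics/s6.png',cv2.resize(f['image'][140:240,300:430],(780,600),interpolation=cv2.INTER_CUBIC))
f=r.grab_frame('wrist');cv2.imwrite('pics/w6.png',f['image'])
E
```

```text
t: 6.77
tool_pos: [575.0, -14.5, 42.5]
tcp_rot: [-3.141, -0.003, -3.035]
ft_force: [-0.6, -0.0, -1.0]
opening: 0.3
t 6.77 tcp [575.  -14.5  42.5] box [ -0.8 -44.1] rot [-3.141e+00 -3.000e-03 -3.035e+00] F [-0.6 -0.  -1. ] op 0.3 q [-0.39  0.38  0.41  1.79 -0.17  1.01  1.76]
```

View pics/s6.png

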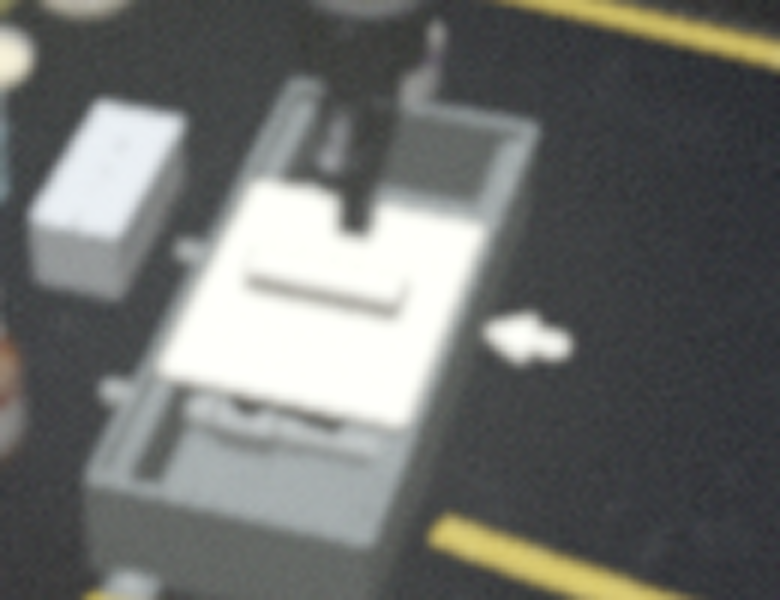

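View pics/w6.png

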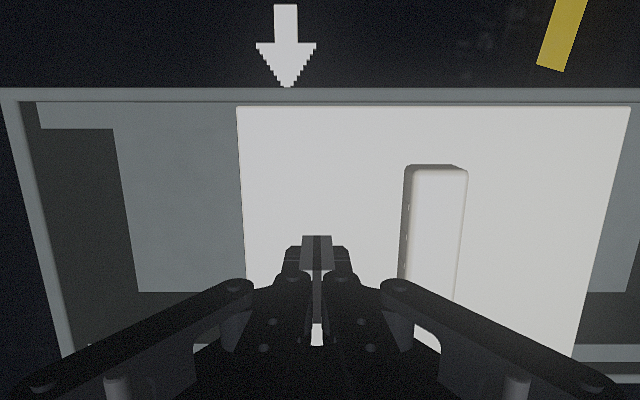

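Scene tip is now at about (352,237), just above the cover, with still no contact at tool z 42.5. I'll try a short push here, where the tip should be well below the bar's top.

```bash
python3 -m inch '[[[0,0,0.3,0,0],[0,0,0.5,0,0],[0,0,0.7,0,0],[0,0,0.9,0,0],[0,0,1.1,0,0],[0,0,1.1,0,0]]]';  python3 - <<'E'
from bench import r
from h import *
s=st(r);f=r.grab_frame('wrist');cv2.imwrite('pics/w7.png',f['image'])
E
```

```text
t: 7.37
tool_pos: [570.4, 31.7, 42.9]
tcp_rot: [3.141, -0.002, -3.033]
ft_force: [0.3, -0.2, -0.3]
opening: -0.5
t 7.37 tcp [570.4  31.7  42.9] box [-0.6  2.4] rot [ 3.141e+00 -2.000e-03 -3.033e+00] F [ 0.3 -0.2 -0.3] op -0.5 q [-0.46  0.37  0.39  1.8  -0.16  1.01  1.67]
```

View pics/w7.png

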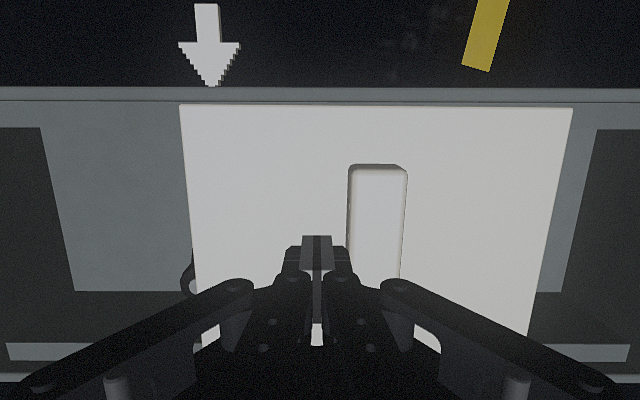

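The cover is moving: the bar is now at (348–406) right against the fingers, and the marked valve's hub shows at (187,275).

Run:
```python
from bench import r
from h import *
s=st(r);f=r.grab_frame('wrist')
wbox(r,f,s,[(180,105,68),(572,109,68),(348,168,86),(406,168,86)])
```

```text
t 7.42 tcp [570.5  30.7  42.9] box [-0.6  1.4] rot [ 3.142e+00 -2.000e-03 -3.033e+00] F [ 0.  -0.5 -0.6] op -0.2 q [-0.46  0.37  0.39  1.8  -0.16  1.01  1.67]
(180, 105, 68) [-69.6 -59.7]
(572, 109, 68) [-68.4 114.5]
(348, 168, 86) [-44.7  13.8]
(406, 168, 86) [-44.8  37.6]
```

```bash
python3 -m inch '[[[0,0,0.2,0,0],[0,0,0.4,0,0],[0,0,0.6,0,0],[0,0,0.8,0,0],[0,0,1.0,0,0],[0,0,1.2,0,0],[0,0,1.35,0,0],[0,0,1.45,0,0],[0,0,1.52,0,0],[0,0,1.52,0,0],[0,0,1.52,0,0]]]'
python3 - <<'E'
from bench import r
from h import *
s=st(r);f=r.grab_frame('wrist');cv2.imwrite('pics/w8.png',f['image'])
E
```

```text
t: 8.38
tool_pos: [563.9, 90.7, 42.8]
tcp_rot: [3.141, -0.003, -3.034]
ft_force: [0.4, 0.5, 0.1]
opening: 0.2
t 8.38 tcp [563.9  90.7  42.8] box [-0.9 61.8] rot [ 3.141e+00 -3.000e-03 -3.034e+00] F [0.4 0.5 0.1] op 0.2 q [-0.54  0.37  0.36  1.8  -0.15  1.01  1.56]
```

View pics/w8.png

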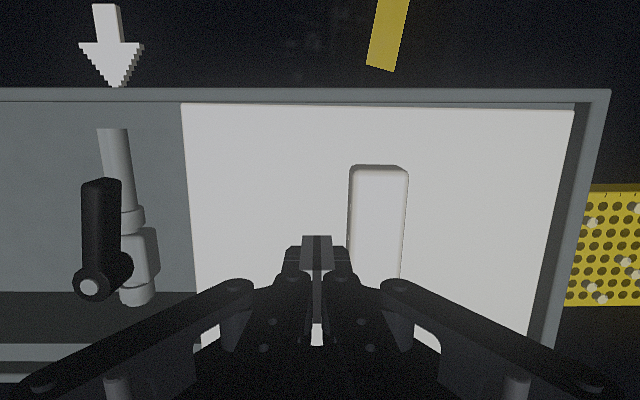

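The marked valve is uncovered, its lever at (80–125, 180–300). The cover's right edge at (574,109) is nearly at the end wall. Pushing a little more to the stop.

```bash
python3 -m inch '[[[0,0,0.04,0,0],[0,0,0.08,0,0],[0,0,0.08,0,0],[0,0,0.08,0,0]]]'
python3 - <<'E'
from bench import r
from h import *
s=st(r);f=r.grab_frame('wrist');cv2.imwrite('pics/w9.png',f['image'])
g=(f['image'].min(2)>150)
print('row110 edges',np.where(np.diff(g[112].astype(int)))[0])
wbox(r,f,s,[(180,105,68),(574,109,68),(348,168,86),(406,168,86)])
E
```

```text
t: 8.77
tool_pos: [563.4, 93.7, 42.7]
tcp_rot: [3.141, -0.003, -3.034]
ft_force: [-0.2, -0.6, -0.0]
opening: -0.2
t 8.77 tcp [563.4  93.7  42.7] box [-1.  64.7] rot [ 3.141e+00 -3.000e-03 -3.034e+00] F [-0.2 -0.6 -0. ] op -0.2 q [-0.55  0.37  0.36  1.8  -0.15  1.01  1.55]
row110 edges [179 572]
(180, 105, 68) [-70.    3.8]
(574, 109, 68) [-68.7 178.7]
(348, 168, 86) [-45.1  77.2]
(406, 168, 86) [-45.1 100.9]
```

```bash
python3 -m inch '[[[0,0,0.05,0,0],[0,0,0.1,0,0],[0,0,0.1,0,0],[0,0,0.1,0,0]]]'
```

```text
t: 9.15
tool_pos: [563.7, 97.0, 43.0]
tcp_rot: [-3.141, -0.002, -3.035]
ft_force: [3.8, -3.5, -0.1]
opening: -0.1
```

There is now a steady reaction of about 5 N, so the cover is on its end stop. Backing off, lifting and moving over to the valve.

```bash
python3 -m inch '[[[0,0,-0.2,0,0],[0,0,-0.4,0,0],[0,0,-0.4,-0.8,0],[0,0,-0.4,-1.6,0],[0,0,-0.4,-1.8,0],[0,0,-0.4,-1.8,0],[0,0,-0.4,-1.8,0]]]'
python3 - <<'E'
from bench import r
from h import *
s=go(r,-13,-103,115);s=r.state();f=r.grab_frame('wrist');cv2.imwrite('pics/w10.png',f['image'])
f=r.grab_frame('top');cv2.imwrite('pics/t10.png',cv2.resize(f['image'][150:280,225:465],(792,429),interpolation=cv2.INTER_CUBIC))
E
```

```text
t: 9.73
tool_pos: [565.5, 81.1, 114.9]
tcp_rot: [-3.142, -0.001, -3.035]
ft_force: [-0.1, -0.4, -0.5]
opening: 0.1
t 9.73 tcp [565.5  81.1 114.9] box [-0.3 52. ] rot [-3.142e+00 -1.000e-03 -3.035e+00] F [-0.1 -0.4 -0.5] op 0.1 q [-0.55  0.28  0.38  1.73 -0.12  1.15  1.55]
shift (-13, -103, 115) [ 3.250e-01 -3.874e+00 -2.000e-03] turn 0.002
```

View pics/w10.png

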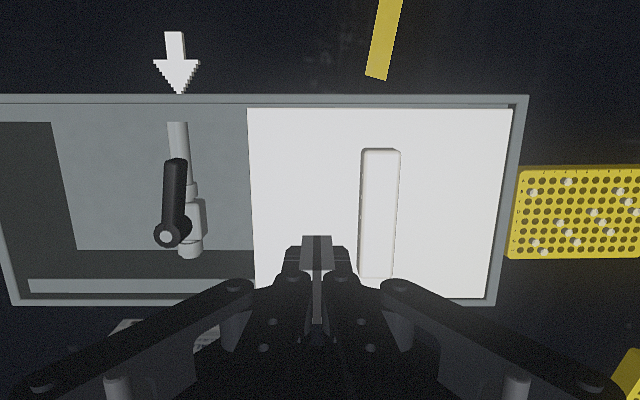

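View pics/t10.png

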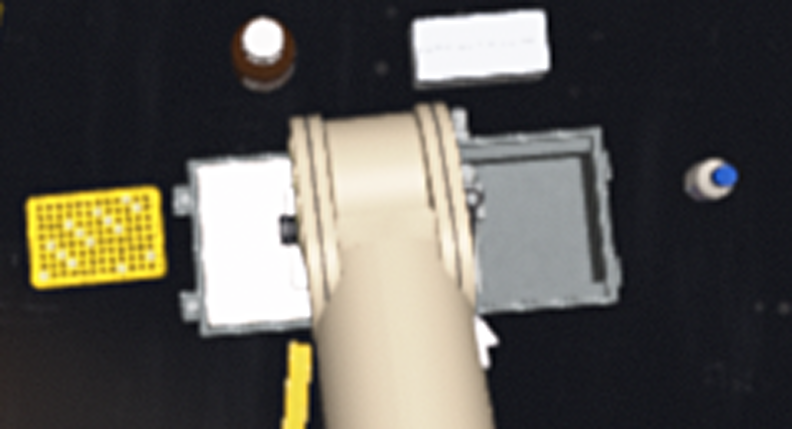

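Cover lies at the +y end (247–513). The lever runs from the hub (167,237) to the tip (176,160), and the arrow is at (177,65). Bottles, rack and carton haven't moved.

```bash
python3 - <<'E'
from bench import r
from h import *
s=st(r);f=r.grab_frame('wrist')
wbox(r,f,s,[(176,160,57),(167,237,58),(247,110,68),(513,110,68)])
E
python3 -m inch '[[[0,0.33,-1,0,0],[0,0.33,-2,0,0],[0,0.33,-3,0,0],[0,0.33,-3.9,0,0],[0,0.33,-3.9,0,0],[0,0.33,-3.9,0,0],[0,0.33,-3.9,0.8,0],[0,0.33,-3.9,1.4,0],[0,0.33,-3.9,1.4,0],[0,0.33,-3.9,1.4,0]]]'
python3 - <<'E'
from bench import r
from h import *
s=go(r,-13,-103,17);s=r.state();f=r.grab_frame('wrist');cv2.imwrite('pics/w11.png',f['image'])
f=r.grab_frame('scene');cv2.imwrite('pics/s11.png',cv2.resize(f['image'][140:240,300:430],(780,600),interpolation=cv2.INTER_CUBIC))
for dz in (0,25,30): print((proj(f,s["tool_pos"]+[0,0,dz])-[300,140])*6)
E
```

```text
t 9.83 tcp [564.7  81.  113.7] box [-1.1 52. ] rot [-3.141e+00 -3.000e-03 -3.035e+00] F [ 0.4 -0.2  0.2] op -0.0 q [-0.55  0.29  0.38  1.73 -0.12  1.15  1.55]
(176, 160, 57) [-33.4 -48.9]
(167, 237, 58) [ 25.2 -61.7]
(247, 110, 68) [-68.   6.]
(513, 110, 68) [-68.2 180.3]
t: 10.72
tool_pos: [566.7, -74.3, 56.6]
tcp_rot: [-3.141, -0.007, -3.033]
ft_force: [-0.4, -0.1, 0.4]
opening: -0.2
t 10.72 tcp [566.7 -74.3  56.6] box [ -15.3 -102.7] rot [-3.141 -0.007 -3.033] F [-0.4 -0.1  0.4] op -0.2 q [-0.33  0.36  0.45  1.78 -0.18  1.04  1.87]
shift (-13, -103, 17) [-0.065 -0.008  0.989] turn 0.003
[402.96378449 198.41068203]
[404.85820344 165.2339864 ]
[405.24222194 158.50872377]
```

View pics/w11.png

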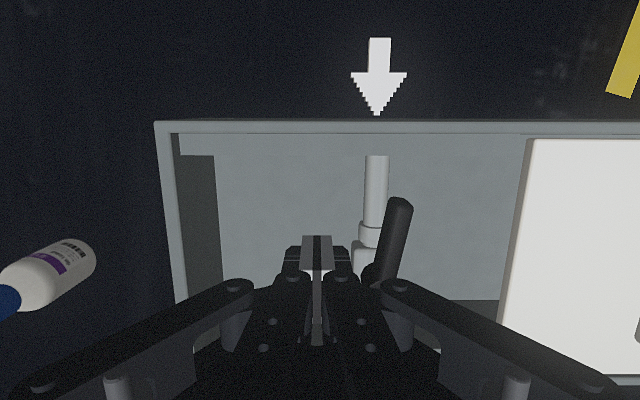

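View pics/s11.png

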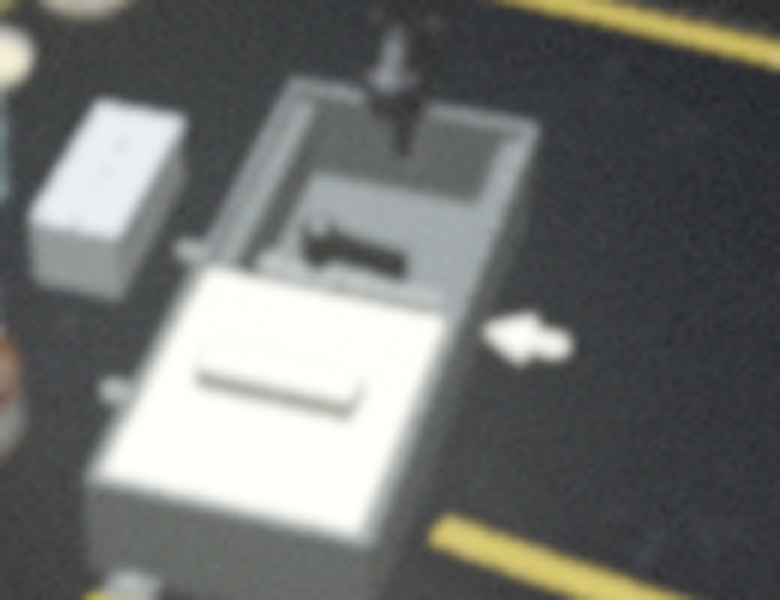

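The scene tip at (402,158) matches reported TCP + 29 mm. The lever starts at about 0.24 rad, and the fingers are on its -y side inside the box. I'll lower so the true tip is at z≈43.

```bash
python3 -m inch '[[[0,-0.06,0,0.35,0],[0,-0.06,0,0.7,0],[0,-0.06,0,1.02,0],[0,-0.06,0,1.02,0],[0,-0.06,0,1.02,0]]]'
python3 - <<'E'
from bench import r
from h import *
s=st(r);f=r.grab_frame('wrist');cv2.imwrite('pics/w12.png',f['image'])
V=np.array([25,-65.])
s=r.state();p=RB.T@(s["tool_pos"][:2]-C);R=Ro.from_euler('xyz',s["tcp_rot"]).as_matrix()
for th in (0.25,.5,.75,1.0,1.25,1.45,1.57):
    u=np.array([-np.cos(th),np.sin(th)]);n=np.array([np.sin(th),np.cos(th)])
    c=V+38*u-(6+11*n[0]+14*n[1])*n
    d=R.T@np.r_[RB@(c-p),0]/40;print(th,c.round(1),d[:2].round(2))
E
```

```text
t: 11.23
tool_pos: [570.6, -74.8, 17.8]
tcp_rot: [-3.141, -0.004, -3.034]
ft_force: [0.4, -0.1, 0.5]
opening: -0.3
t 11.23 tcp [570.6 -74.8  17.8] box [ -11.5 -103.5] rot [-3.141 -0.004 -3.034] F [ 0.4 -0.1  0.5] op -0.3 q [-0.31  0.42  0.44  1.8  -0.21  0.97  1.89]
0.25 [-17.3 -77.2] [0.16 0.66]
0.5 [-19.6 -67.5] [0.21 0.91]
0.75 [-19.  -56.5] [0.2  1.18]
1.0 [-14.7 -45.4] [0.09 1.46]
1.25 [ -6.8 -35.5] [-0.11  1.7 ]
1.45 [  1.9 -29.5] [-0.33  1.85]
1.57 [  8. -27.] [-0.48  1.92]
```

View pics/w12.png

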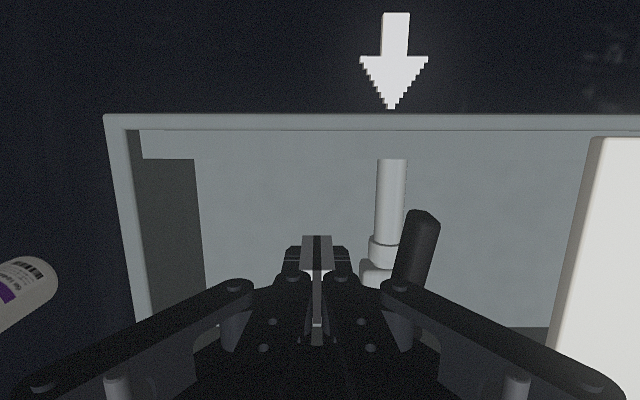

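Fingers at (301–333, 236) are on the -y side of the lever (395–440, 210–290). First half of the arc:

```bash
python3 -m inch '[[[0,0.16,0.3,0.05,0],[0,0.16,0.5,0.05,0],[0,0.17,0.66,0.05,0],[0,0.2,0.78,0.05,0],[0,0.21,0.91,0.05,0],[0,0.21,1.05,0.05,0],[0,0.2,1.18,0.05,0],[0,0.2,1.18,0.05,0],[0,0.2,1.18,0.05,0]]]'
python3 - <<'E'
from bench import r
from h import *
s=st(r);f=r.grab_frame('wrist');cv2.imwrite('pics/w13.png',f['image'])
V=np.array([25,-65.])
s=r.state();p=RB.T@(s["tool_pos"][:2]-C);R=Ro.from_euler('xyz',s["tcp_rot"]).as_matrix()
for th in (.75,1.0,1.25,1.45,1.57):
    u=np.array([-np.cos(th),np.sin(th)]);n=np.array([np.sin(th),np.cos(th)])
    c=V+38*u-(6+11*n[0]+14*n[1])*n
    d=R.T@np.r_[RB@(c-p),0]/40;print(th,c.round(1),d[:2].round(2))
E
```

```text
t: 12.03
tool_pos: [557.9, -28.1, 16.3]
tcp_rot: [-3.141, -0.003, -3.033]
ft_force: [0.1, 0.8, 0.0]
opening: 0.1
t 12.03 tcp [557.9 -28.1  16.3] box [-19.2 -55.8] rot [-3.141e+00 -3.000e-03 -3.033e+00] F [0.1 0.8 0. ] op 0.1 q [-0.39  0.39  0.43  1.85 -0.19  0.95  1.8 ]
0.75 [-19.  -56.5] [-0.01 -0.01]
1.0 [-14.7 -45.4] [-0.12  0.27]
1.25 [ -6.8 -35.5] [-0.32  0.51]
1.45 [  1.9 -29.5] [-0.53  0.66]
1.57 [  8. -27.] [-0.68  0.72]
```

View pics/w13.png

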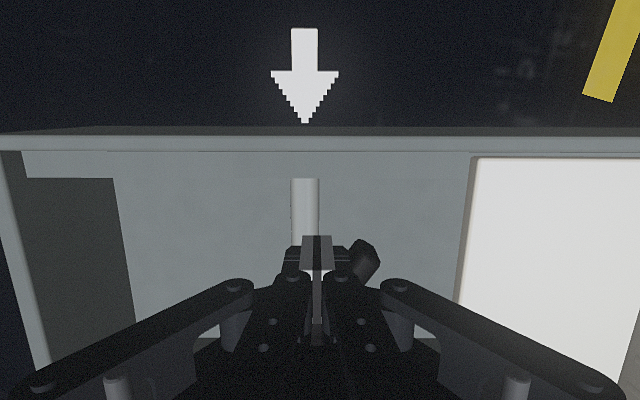

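The lever is turning, its tip now at (365,255) next to the fingers. Second half:

```bash
python3 -m inch '[[[0,-0.06,0.14,0,0],[0,-0.12,0.27,0,0],[0,-0.21,0.4,0,0],[0,-0.32,0.51,0,0],[0,-0.42,0.6,0,0],[0,-0.53,0.66,0,0],[0,-0.62,0.7,0,0],[0,-0.68,0.72,0,0],[0,-0.68,0.72,0,0],[0,-0.68,0.72,0,0]]]'
python3 - <<'E'
from bench import r
from h import *
s=st(r);f=r.grab_frame('wrist');cv2.imwrite('pics/w14.png',f['image'])
f=r.grab_frame('scene');cv2.imwrite('pics/s14.png',cv2.resize(f['image'][140:240,300:430],(780,600),interpolation=cv2.INTER_CUBIC))
E
```

```text
t: 12.92
tool_pos: [582.2, 3.8, 16.2]
tcp_rot: [-3.142, -0.002, -3.033]
ft_force: [-0.4, -0.2, 0.0]
opening: 0.1
t 12.92 tcp [582.2   3.8  16.2] box [  8.3 -26.6] rot [-3.142e+00 -2.000e-03 -3.033e+00] F [-0.4 -0.2  0. ] op 0.1 q [-0.42  0.43  0.41  1.79 -0.2   0.97  1.75]
```

View pics/w14.png

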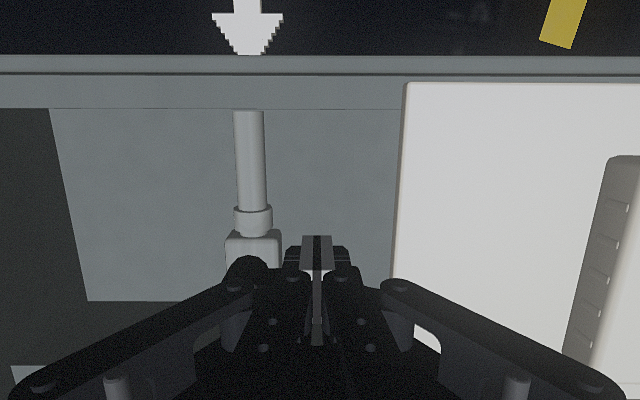

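View pics/s14.png

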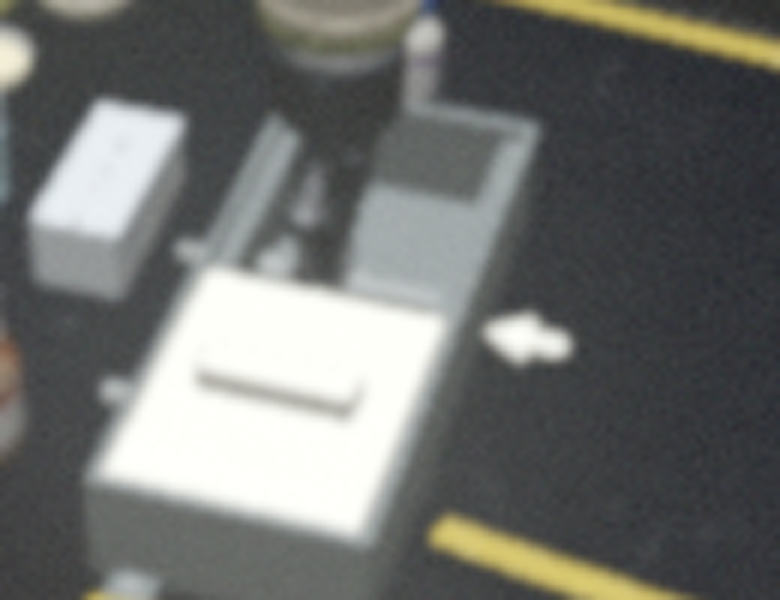

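No reaction yet. I'll continue toward +x in small steps until the stop is felt.

```bash
for i in 1; do python3 -m inch '[[[0,-0.06,0,0,0],[0,-0.1,0,0,0],[0,-0.1,0,0,0],[0,-0.1,0,0,0]]]'; done; python3 -m inch '[[[0,-0.06,0,0,0],[0,-0.06,0,0,0],[0,-0.06,0,0,0]]]'
```

```text
t: 13.35
tool_pos: [584.1, 4.0, 16.1]
tcp_rot: [3.141, -0.007, -3.033]
ft_force: [-11.1, -0.7, 8.4]
opening: -0.2
t: 13.6
tool_pos: [583.9, 4.1, 15.9]
tcp_rot: [3.14, -0.012, -3.034]
ft_force: [-14.1, -0.7, 9.7]
opening: 0.4
```

A reaction of 14 N along -x, with no more travel, so the lever is at its stop. Backing off and looking.

```bash
python3 -m inch '[[[0,0.3,0,0,0],[0,0.7,0,0,0],[0,0.7,0,0,0],[0,0.7,-0.1,-1,0],[0,0.7,-0.1,-2,0],[0,0.7,-0.1,-2.8,0],[0,0.7,-0.1,-2.8,0],[0,0.7,-1.5,-2.8,0],[0,0.7,-2,-2.8,0],[0,0.7,-2,-2.8,0]]]'
python3 - <<'E'
from bench import r
from h import *
s=st(r);f=r.grab_frame('wrist');cv2.imwrite('pics/w15.png',f['image'])
f=r.grab_frame('scene');cv2.imwrite('pics/s15.png',cv2.resize(f['image'][140:240,300:430],(780,600),interpolation=cv2.INTER_CUBIC))
E
```

```text
t: 14.43
tool_pos: [566.4, -86.6, 129.0]
tcp_rot: [-3.14, -0.01, -3.042]
ft_force: [-0.7, -1.2, 0.2]
opening: -0.0
t 14.43 tcp [566.4 -86.6 129. ] box [ -16.9 -114.8] rot [-3.14  -0.01  -3.042] F [-0.7 -1.2  0.2] op -0.0 q [-0.35  0.29  0.5   1.71 -0.14  1.19  1.86]
```

View pics/w15.png

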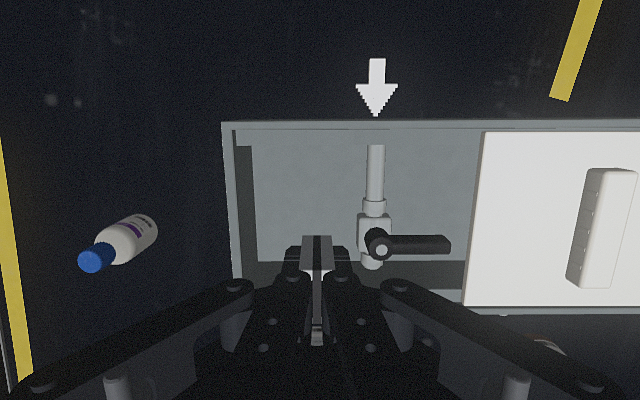

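View pics/s15.png

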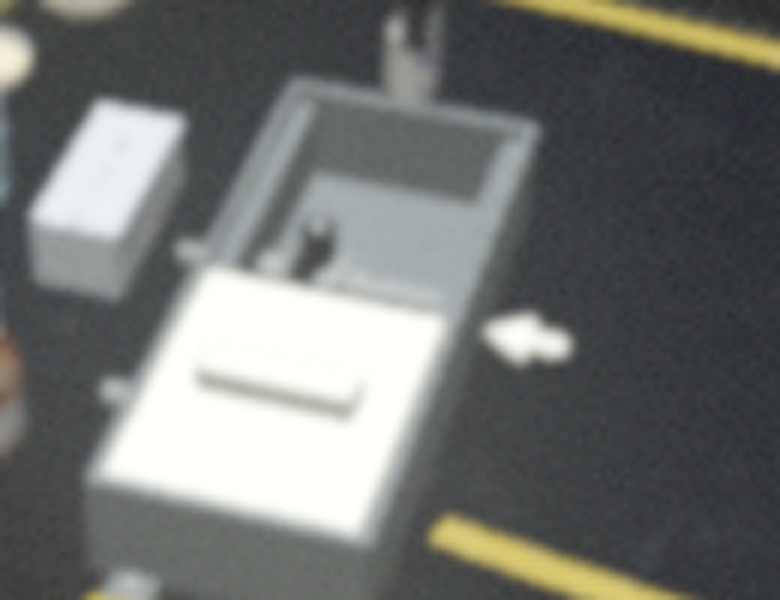

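The lever now runs from the hub (380,248) to the tip end (451,244), along the box, and the cover is still at the +y end. Measuring both.

Run:
```python
from bench import r
from h import *
s=st(r);f=r.grab_frame('wrist')
cv2.imwrite('pics/w16.png',cv2.resize(f['image'][200:280,340:480],(798,456),interpolation=cv2.INTER_CUBIC))
# lever top-edge lines by dark mask on columns
g=f['image'].max(2)
pts=[]
for u in range(400,446,3):
    col=np.where(g[222:268,u]<60)[0]
    if len(col): pts.append((u,222+col.min(),222+col.max()))
print(pts)
wbox(r,f,s,[(p[0],p[1],57) for p in (pts[1],pts[-2])]+[(p[0],p[2],37) for p in (pts[1],pts[-2])]+[(222,122,70),(480,132,68),(630,122,70),(480,122,70)])
```

```text
t 14.53 tcp [566.5 -80.3 128.3] box [ -16.2 -108.6] rot [ 3.14  -0.011 -3.037] F [ 0.6 -0.1 -0.4] op -0.0 q [-0.35  0.29  0.49  1.71 -0.15  1.19  1.85]
[(400, np.int64(235), np.int64(267)), (403, np.int64(235), np.int64(267)), (406, np.int64(235), np.int64(264)), (409, np.int64(235), np.int64(266)), (412, np.int64(235), np.int64(263)), (415, np.int64(235), np.int64(266)), (418, np.int64(235), np.int64(261)), (421, np.int64(235), np.int64(265)), (424, np.int64(235), np.int64(261)), (427, np.int64(235), np.int64(253)), (430, np.int64(235), np.int64(261)), (433, np.int64(235), np.int64(261)), (436, np.int64(236), np.int64(253)), (439, np.int64(239), np.int64(261)), (442, np.int64(243), np.int64(248))]
(403, np.int64(235), 57) [ 14.  -38.9]
(439, np.int64(239), 57) [17.5 -9.5]
(403, np.int64(267), 37) [ 52.4 -31.2]
(439, np.int64(261), 37) [46.6  0.6]
(222, 122, 70) [ -75.6 -175. ]
(480, 132, 68) [-68.4   7.7]
(630, 122, 70) [-75.3 111.2]
(480, 122, 70) [-75.4   5.8]
```

View pics/w16.png

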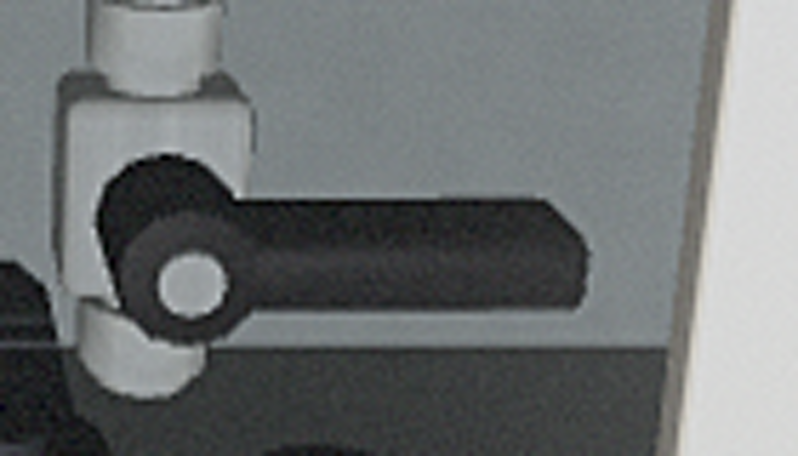

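The lever's edges are level (row 235 all along), parallel to the box rim (row 122 all along): fully shut. Final check of the cover and neighbours from the top camera.

```bash
python3 -m inch '[[[0,0,-1,-1,0],[0,0,-1,-1.5,0],[0,0,-1,-1.5,0],[0,0,-1,-1.5,0],[0,0,-1,-1.5,0]]]'
python3 - <<'E'
from bench import r
from h import *
s=st(r)
f=r.grab_frame('top');im=f['image'];cv2.imwrite('pics/t17.png',cv2.resize(im[150:280,225:465],(792,429),interpolation=cv2.INTER_CUBIC))
m=(im.min(2)>200).astype(np.uint8);n,l,stt,ce=cv2.connectedComponentsWithStats(m)
for i in range(1,n):
    x,y,w,h,a=stt[i]
    if a>60 and 225<x<465 and 150<y<275:
        z=68 if a>1500 else 50; print(stt[i],(RB.T@(ray(f,ce[i],z)[:2]-C)).round(1),ray(f,ce[i],z)[:2].round(1))
E
```

```text
t: 15.0
tool_pos: [571.6, -116.8, 187.7]
tcp_rot: [3.139, -0.011, -3.033]
ft_force: [0.6, 0.2, -0.3]
opening: -0.4
t 15.0 tcp [ 571.6 -116.8  187.7] box [ -14.9 -145.4] rot [ 3.139 -0.011 -3.033] F [ 0.6  0.2 -0.3] op -0.4 q [-0.31  0.27  0.52  1.61 -0.14  1.31  1.91]
[351 154  40  20 690] [166.8 -86.8] [746.2 -39.4]
[299 156  11  11  99] [189.3 112.7] [747.6 161.3]
[424 184  10  39 114] [  30.4 -250.7] [ 627.7 -216.7]
[430 185   9  39 112] [  23.7 -266.4] [ 622.6 -233. ]
[440 187  29  22 388] [  42.7 -328.4] [ 648.1 -292.7]
[ 285  196   64   52 2921] [ 2.3 92.4] [563.8 121.5]
[ 418  209   37  176 1750] [-264.9 -238.1] [ 332.7 -235.2]
[364 246  11  16  93] [-102.1  -58. ] [475.7 -39. ]
```

View pics/t17.png

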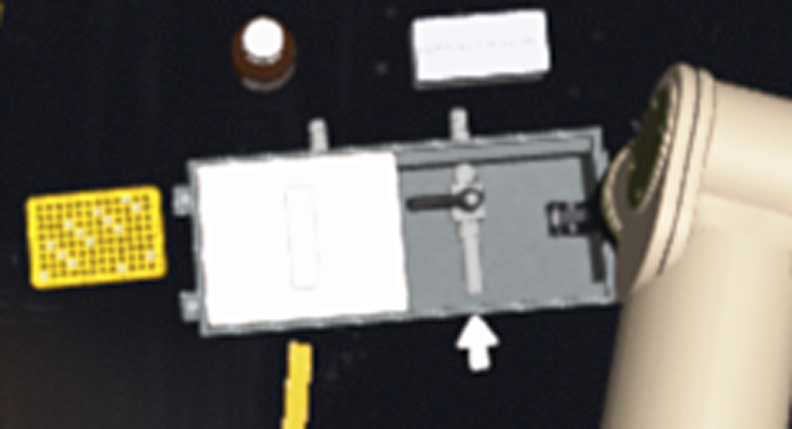

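Top view: the cover is fully at the left end (195–408), the lever lies along the box at (408–480, 203), the carton and amber bottle are at the same pixels as at the start, and the rack looks unmoved. The arm is clear.

```bash
python3 -c "
from bench import r
print(r.hand_in())"
```

```text
the job is handed in; nothing more can be done
None
```

I slid the white cover to the +y end of the box, away from the arrow plate. I then pushed the marked (-y) valve's lever from about 0.24 rad to its stop and handed in at about 15 s.

**Final checks**
- **Cover:** it moved 85 mm in the top view and measured at box y ≈ +92, against a nominal limit of 90, so within calibration error. It gave about 5 N of reaction at the end stop.
- **Lever:** it lies parallel to the box rim in the wrist image. It gave about 14 N of reaction at its stop.
- **Surroundings:** the amber bottle and carton measured at the same pixels as at the start, and the rack looks unmoved. The dropper bottle was upright and in place in the last wrist view, but the arm hid it in the final top view.
- **Other valve:** its handle is under the cover, so I could not inspect it. The fingers never went into that half of the box below the cover.

**Readings that disagreed:** the shut fingertips were about 28 mm higher than the reported TCP. My first two pushes therefore passed over the bar without touching it. I measured the offset in two camera views and allowed for it in the later pushes.

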